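# Lay a candle in its gift tray

## Robot

A 6-joint arm with a two-finger parallel gripper is mounted at the origin on the work surface. World frame = base frame: x ahead of the robot, y to its left, z up, the work surface at z = 0. Lengths are in m, angles in rad, forces in N, time in s.
With the tool pointing down it reaches from about 0.35 to 0.875 m from the base axis. Payload 15.5 kg.
Tool frame: the origin (TCP) lies on the centre line of the jaws, within the pads' length; the fingertips stand 17 mm ahead of it and the grasp point (between the pads) lies 2 mm behind it; z points along the fingers, y is the line along which they close (so a half turn about z gives the same grasp; the last joint's range is limited). The gripper opens to 85 mm and grips with 20 to 120 N. Pads are 22 mm wide; open, the fingers measure 114 mm over their backs; the gripper's body (76 mm by 85 mm) begins 54 mm behind the grasp point. The pads swing forward as they close: fully open they stand 13 mm farther back than shut.
Start: joints at [-1.351, 0.494, 1.345, -0, 1.302, -0.096], TCP at [0.194, -0.594, 0.248] pointing down, gripper open.
Joint ranges: [-2.91, 2.91], [-0.82, 2.16], [0.22, 2.67], [-1.22, 4.37], [0.12, 2.79], [-3.08, 3.08]. Speed limits (rad/s): [1.89, 1.89, 2.57, 3.01, 3.01, 3.01].

## Interface

Orientations are given as a rotation vector (axis times angle).
In Python, from plant import r gives the robot as it stands.
- The arm moves only by the tool arm_command, never from a script. Its argument "deltas" is text: rows parted by semicolons, each of 5 numbers parted by spaces: the shift along the tool's x, y, z normalised to -1 to 1, where 1 is 0.03 m, then the turn about the tool's z normalised to -1 to 1, where 1 is 4 degrees, then the finger opening in mm, from 0 to 85.4. In form: dx dy dz turn grip; .... A call has 1 to 8 rows; each row shifts and turns the commanded pose from where the row before left it, along the tool's axes as they then stand; what a row does not reach is not made up. A row lasts 1/12 s, in which the tool goes at most 41.7 mm and 7.16 degrees, less where a joint would pass 70% of its speed; a pose out of reach is approached as far as the arm can. A call with a number of a shift or a turn outside -1 to 1 is refused whole. A call with a gripper value outside its range is refused whole. The fingers move at their own pace and stop on an object; the grip force is fixed at half the most. Time passes only in rows, so rows that do not move let the fingers close. It gives the time, the measured TCP pose, the force, the opening and the grip force at its end, in the units of the state.
- r.sense(): the state, without advancing time (a new reading comes with each control period).
- r.camera(name): name is "scene" or "top" or "wrist"; returns a dict with "color" (420x560x3 uint8, red, green, blue), "depth" (420x560 float32, m along the optical axis (not along the pixel's ray), 0 where there is no reading), "fx", "fy", "cx", "cy" (pixels), "camera_from_world" (4x4, takes a point from world to camera coordinates). Camera axes: x right, y down, z forward; pixel columns grow to the right and rows downward; lengths in m; the calibration is good to about 2 mm. A picture is of the moment at which its call begins.
- r.sign_off(): hands the job in; it is judged then, once.
The state is a dict: "time_s": time; "joint_pos": joint angles; "qd": joint speeds; "effort": joint torques, N m; "eef_pos": TCP position; "ee_rot": TCP orientation; "wrist_force": force on the tool from outside, world axes, zero at the start; "wrist_torque": the same for the moment, N m; "width": finger opening in m; "gripper_force": force on a finger pad.
Only numpy, scipy, OpenCV 4.12 (cv2) and the standard library are available. Lean on these libraries where they do the work, as an engineer would, in place of code of your own. Each camera call takes 0.05 s, during which the arm holds its last target. There are 200 camera calls.

## Task

Draw the blue candle out of the cardboard box, lay it in the wooden rest and let go of it there. Then take hold of it afresh and lay it down in the groove of the dark gift tray, wick towards the brass end, letting it settle fully into the groove before you let go. Do not drop it on the counter, and leave the other candles and the things around where they are.

Things in the scene. Friction and masses are not known exactly. Their poses are not given: they have to be found in the camera images.
- candle_blue: The blue round candle lying flat, 30 mm thick, 200 mm long: cylinder from the base end (x -100 mm) to +70 mm, then tapering to the wick tip at +100 mm. Origin mid-length on the axis; x runs from base to wick. About 0.12 kg. Starts in any of the box's three cells, wick inwards, base end sticking out 75 mm past the box's front.
- candle_blue_wick (a point): Tip of the blue candle's wick, on the candle's axis.
- candle_red: A red round candle lying flat, 30 mm thick, 200 mm long: cylinder from the base end (x -100 mm) to +70 mm, then tapering to the wick tip at +100 mm. Origin mid-length on the axis; x runs from base to wick. About 0.12 kg. In another cell of the box; to be left alone.
- candle_green: An olive-green round candle lying flat, 30 mm thick, 200 mm long: cylinder from the base end (x -100 mm) to +70 mm, then tapering to the wick tip at +100 mm. Origin mid-length on the axis; x runs from base to wick. About 0.12 kg. In another cell of the box; to be left alone.
- box: Fixed brown cardboard box, 140 mm deep (x), 244 mm wide (y), 74 mm high: three roofed cells at 80 mm pitch, ceiling 70 mm up. Origin under its centre; open front at x = -70 mm. Each candle lies along box x in a shallow V bed, centred in its cell, axis 35 mm above the counter, and slides out straight along box -x; 50 mm between neighbours.
- rest: Fixed light-wood candle rest: base 120 x 60 x 12 mm with two V blocks (16 mm long in x, 49 mm wide, tops 42 mm above the counter) centred at x = -42 and +42 mm, open between and outside them. Origin under its centre; a candle lies along x, either way round.
- rest_seat (a point): Where the axis of a candle lying in both V blocks runs, midway between them: 45 mm above the counter, axes as the rest's.
- tray: Fixed dark wooden gift tray, 232 mm long (x), 70 wide, 50 high, with a white 45-degree V groove along x. Side walls and V (54 mm wide inside) run from 37 to 107 mm on both sides of the middle; between them only the 8 mm floor, so fingers fit round a candle's middle only. End walls 50 mm high, 214 mm apart; the one at +x is brass. Origin under its centre.
- tray_seat (a point): Where the axis of a candle settled in the groove runs, at the middle of the tray: 35 mm above the counter, axes as the tray's. A seated candle lies just below the tops of the walls.
- tin_big: flowered steel-lidded tin, 86 mm across, 100 mm high; origin under its centre. Bystander.
- tin_small: low flowered tin, 70 mm across, 55 mm high; origin under its centre. Bystander.
- votive: amber glass cup, 64 mm across, 65 mm high; origin under its centre. Bystander.
- pillar: cream pillar candle, 60 mm across, 82 mm high; origin under its centre. Bystander.
- matchbox: red matchbox, 112 x 64 x 19 mm, lying flat; origin under its centre. Bystander.
Mind the look-alikes: they are no part of the job. What is shaped like the rest but pink or turquoise is not meant.

How it is judged:
On the way, in this order (a step that is already met when the one before it is completed fails the run):
1. the blue candle lies in both V blocks of the rest, let go and still (x of candle_blue in the frame of rest_seat between -0.04 and 0.04 m and y of candle_blue in the frame of rest_seat between -0.006 and 0.006 m and z of candle_blue in the frame of rest_seat between -0.005 and 0.006 m and angle between the x axis of candle_blue and the x axis of rest, either way round below 0.1 rad and contact force between the fingers and candle_blue below 0.1 N and linear speed of candle_blue below 0.02 m/s and angular speed of candle_blue below 0.3 rad/s), for 0.2 s.
2. the blue candle lies settled in the tray's groove while the fingers still hold it (x of candle_blue in the frame of tray_seat between -0.009 and 0.009 m and y of candle_blue in the frame of tray_seat between -0.005 and 0.005 m and z of candle_blue in the frame of tray_seat between -0.004 and 0.004 m and angle between the x axis of candle_blue and the x axis of tray, either way round below 0.06 rad and x of candle_blue_wick in the frame of tray_seat above 0.05 m and contact force between the fingers and candle_blue above 0.3 N), for 0.15 s.
At the end, for the whole second after the job is handed in: The blue candle lies in the groove of the gift tray, let go and still: its middle within 9 mm of the tray's middle lengthwise, 5 mm sideways and 4 mm in height of the seat, along the groove within 0.06 rad, wick towards the brass end (x of candle_blue in the frame of tray_seat between -0.009 and 0.009 m and y of candle_blue in the frame of tray_seat between -0.005 and 0.005 m and z of candle_blue in the frame of tray_seat between -0.004 and 0.004 m and angle between the x axis of candle_blue and the x axis of tray, either way round below 0.06 rad and x of candle_blue_wick in the frame of tray_seat above 0.05 m and linear speed of candle_blue below 0.02 m/s and angular speed of candle_blue below 0.3 rad/s and contact force between the fingers and candle_blue below 0.1 N); the robot touches nothing.
It fails at once if the blue candle is dropped onto the counter (height (world z) of candle_blue below 0.024 m).
It fails at once if the red or the green candle is moved by more than 30 mm (distance of any of candle_red, candle_green from where it was at the start of the episode above 0.03 m).
It fails at once if a tin, the glass cup, the pillar candle or the matchbox is moved by more than 30 mm (distance of any of tin_big, tin_small, votive, pillar, matchbox from where it was at the start of the episode above 0.03 m).
It also fails if it takes over 51 s, if anything falls off the work surface, if the arm or the gripper's body presses on something with over 40 N, if the wrist force passes 120 N, or if a joint passes its speed limit or range.

## Working session

There is one attempt and no reset: what is moved stays moved. The work goes in short steps, Python scripts to look and compute and a tool call to move; the robot and the scene stay as the last step left them, time stands still between calls to the robot, and variables do not carry over. Pictures are saved under pics/ and viewed, at most 10 in all, crops included, and the job is handed in when it is done.

Besides the shell and the picture viewer there is one more tool, called after "Request:" as a command line: name --argument value ..., lists and objects as JSON in quotes. arm_command: Moves the arm, as the interface text tells. Scaled input: -1 to 1 covers 0.03 m each way for a shift and 4 degrees each way for a turn. Its arguments: {"type":"object","properties":{"deltas":{"type":"string"}},"required":["deltas"]}

```bash
mkdir -p pics; ls
python3 - <<'E'
from plant import r
import numpy as np,cv2
for n in("top","scene"):
    c=r.camera(n); np.savez(f"{n}.npz",**c)
    cv2.imwrite(f"pics/{n}0.png",c["color"][:,:,::-1])
    print(n,c["fx"],c["cx"],c["cy"],np.round(c["camera_from_world"],3).tolist())
s=r.sense();print(s["eef_pos"],s["ee_rot"],s["time_s"],s["width"])
E
```

```text
pics
top 535.4513320493613 291.8904049250116 212.20951382585824 [[-0.029, -0.999, -0.018, 0.03], [-0.99, 0.031, -0.14, 0.534], [0.14, 0.014, -0.99, 1.451], [0.0, 0.0, 0.0, 1.0]]
scene 447.3405279414956 283.90902513572456 207.30974188225096 [[-0.52, 0.854, -0.018, 0.278], [0.645, 0.378, -0.664, -0.299], [-0.56, -0.357, -0.748, 1.639], [0.0, 0.0, 0.0, 1.0]]
[ 0.19404343 -0.5937855   0.24774946] [-3.10139926e+00 -4.93832131e-01  1.39990395e-04] 0.1 0.08512461016547812
```

View pics/top0.png

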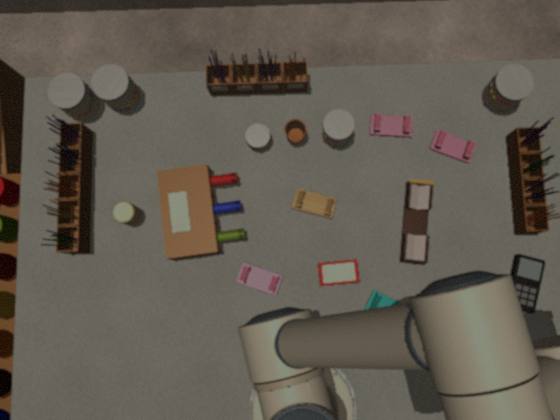

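View pics/scene0.png

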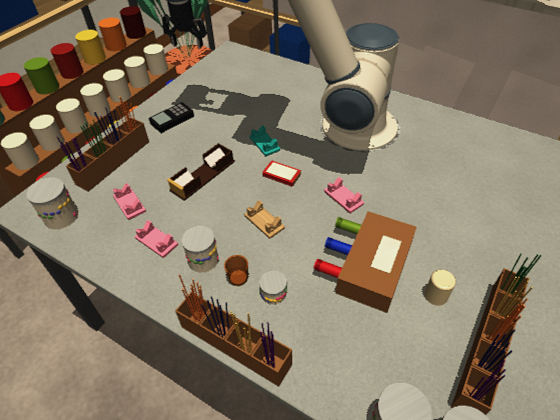

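```bash
cat > h.py <<'E'
import numpy as np,cv2
def cloud(c):
    v,u=np.mgrid[:420,:560]; z=c["depth"].astype(float)
    P=np.stack([(u-c["cx"])/c["fx"]*z,(v-c["cy"])/c["fy"]*z,z],-1)
    T=np.linalg.inv(c["camera_from_world"]); W=P@T[:3,:3].T+T[:3,3]; W[z==0]=np.nan
    return W
def ray(c,uv,h):
    uv=np.atleast_2d(uv).astype(float)
    T=np.linalg.inv(c["camera_from_world"])
    d=np.c_[(uv[:,0]-c["cx"])/c["fx"],(uv[:,1]-c["cy"])/c["fy"],np.ones(len(uv))]@T[:3,:3].T
    return T[:3,3]+d*((h-T[2,3])/d[:,2])[:,None]
def rect(xy):
    (cx,cy),(w,h),a=cv2.minAreaRect(np.float32(xy)*1000)
    if w<h: w,h,a=h,w,a+90
    return dict(c=np.round([cx,cy],1),l=round(w,1),w=round(h,1),yaw=round((a+90)%180-90,2))
def hsv(c): return cv2.cvtColor(c["color"],cv2.COLOR_RGB2HSV)
def blob(m):
    n,l,s,ce=cv2.connectedComponentsWithStats(m.astype(np.uint8)); return [(l==i,s[i],ce[i]) for i in np.argsort(-s[1:,4])[:6]+1]
E
python3 - <<'E'
from h import *
c=dict(np.load("top.npz"));W=cloud(c);H=hsv(c)
for n,(u,v) in dict(blue=(230,207),box=(205,230),rest=(314,204),block1=(303,200),tray=(416,222),white=(418,196),white2=(415,248),brass=(421,183)).items(): print(n,np.round(W[v,u],3),H[v,u])
m=(abs(H[...,0].astype(int)-118)<12)&(H[...,1]>150)&(H[...,2]>50)
for b,s,ce in blob(m)[:2]:
    v,u=np.nonzero(b);print("blue",s,rect(ray(c,np.c_[u,v],.035)[:,:2]))
def reg(n,u0,u1,v0,v1,h0,h1):
    w=W[v0:v1,u0:u1].reshape(-1,3);w=w[(w[:,2]>h0)&(w[:,2]<h1)];print(n,len(w),rect(w[:,:2]))
reg("box",150,222,155,265,.066,.082)
reg("tray",390,442,170,275,.042,.058)
reg("trayall",390,442,170,275,.006,.058)
reg("restblocks",285,342,180,225,.025,.05)
reg("restall",285,342,180,225,.007,.05)
w=W[100:120,150:200];print("noise",np.nanstd(w[...,2]),np.nanmean(w[...,2]))
E
```

```text
blue [0.553 0.184 0.051] [116 159 111]
box [0.488 0.25  0.072] [ 14 127 129]
rest [ 0.56  -0.049  0.009] [ 20 112 134]
block1 [ 0.572 -0.018  0.012] [ 18 115 124]
tray [ 0.5   -0.335  0.005] [ 12 117  63]
white [ 0.572 -0.343  0.018] [ 12  46 128]
white2 [ 0.426 -0.324  0.025] [ 14  44 132]
brass [ 0.603 -0.346  0.05 ] [ 20 168 100]
blue [214 202  26  11 173] {'c': array([555.3, 196. ]), 'l': 71.2, 'w': 23.2, 'yaw': -85.41}
blue [238 206   3   3   7] {'c': array([554.3, 161.3]), 'l': 5.7, 'w': 5.6, 'yaw': -0.85}
box 4520 {'c': array([543. , 302.2]), 'l': 244.9, 'w': 142.2, 'yaw': 6.14}
tray 413 {'c': array([ 500.2, -331.2]), 'l': 227.5, 'w': 68.5, 'yaw': -7.85}
trayall 2109 {'c': array([ 500.9, -331.7]), 'l': 299.9, 'w': 143.6, 'yaw': -4.47}
restblocks 196 {'c': array([562.4, -47.5]), 'l': 100.0, 'w': 50.3, 'yaw': 73.67}
restall 860 {'c': array([567.8, -47.8]), 'l': 155.6, 'w': 118.1, 'yaw': 88.13}
noise 0.0034460582569993668 -0.00017255759244731
```

Request:
arm_command --deltas "0.9 -0.48 -0.1 0 85; 0.9 -0.48 -0.1 0 85; 0.9 -0.48 -0.1 0 85; 0.9 -0.48 -0.1 0 85; 0.9 -0.48 -0.1 0 85; 0.9 -0.48 -0.1 0 85; 0.9 -0.48 -0.1 0 85; 0.9 -0.48 -0.1 0 85"

```text
time_s: 0.77
eef_pos: [0.3644, -0.4162, 0.2722]
ee_rot: [-3.102, -0.494, 0.0]
wrist_force: [-0.5, -0.6, -0.3]
width: 0.0852
gripper_force: 0.0
```

Request:
arm_command --deltas "0.9 -0.48 -0.1 0 85; 0.9 -0.48 -0.1 0 85; 0.9 -0.48 -0.1 0 85; 0.9 -0.48 -0.1 0 85; 0 0 0 0 50; 0 0 0 0 50"

```text
time_s: 1.27
eef_pos: [0.4492, -0.3281, 0.2842]
ee_rot: [-3.102, -0.498, 0.0]
wrist_force: [0.5, -0.6, -0.1]
width: 0.0635
gripper_force: 0.0
```

Run:
```python
from plant import r
import numpy as np,cv2
c=r.camera("wrist"); np.savez("w1.npz",**c); cv2.imwrite("pics/w1.png",c["color"][:,:,::-1])
T=np.linalg.inv(c["camera_from_world"]);print(T.round(3).tolist(),c["fx"])
s=r.sense();print(s["eef_pos"],s["time_s"],s["width"])
```

```text
[[0.313, -0.907, -0.281, 0.521], [-0.95, -0.299, -0.091, -0.304], [-0.001, 0.296, -0.955, 0.409], [0.0, 0.0, 0.0, 1.0]] 306.4201341044073
[ 0.44849055 -0.32885412  0.28405764] 1.3167 0.05603230884185374
```

View pics/w1.png

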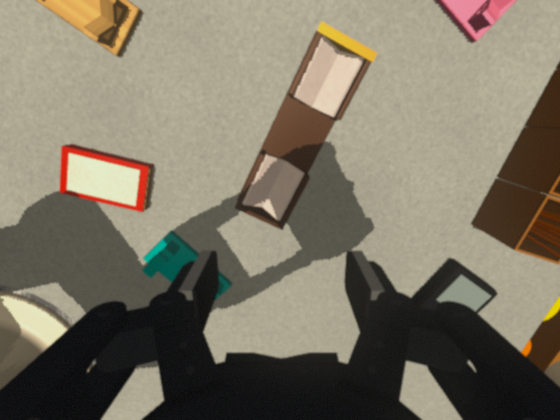

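The wrist view shows the tray whole: brass end at about (347,42), plain end at about (263,215), and the two white groove halves. The wood rest is cut off at top left.

Run:
```python
from h import *
c=dict(np.load("w1.npz"));W=cloud(c);H=hsv(c)
m=(abs(W[...,0]-.5)<.15)&(abs(W[...,1]+.331)<.07)
print("floor z",np.nanmean(W[60:100,180:240,2]),np.nanstd(W[60:100,180:240,2]))
for lo in(.035,.04,.044):
    w=W[m&(W[...,2]>lo)&(W[...,2]<.06)];print(lo,len(w),rect(w[:,:2]))
# colour: rim+brass outline: tray pixels vs counter
S=H[...,1].astype(int)
b=blob((H[...,0]>20)&(H[...,0]<28)&(S>170)&(H[...,2]>120)&m)[0]
v,u=np.nonzero(b[0]);print("brass",b[1],rect(ray(c,np.c_[u,v],.05)[:,:2]))
wm=blob(m&(S<70)&(W[...,2]>.008)&(H[...,2]>60))
for b in wm[:3]:
    w=W[b[0]];print("white",b[1],rect(w[:,:2]))
# groove line: for each white half, fit plane-V: lowest line via plane fits
w=W[m&(W[...,2]>.008)&(W[...,2]<.045)&(S<75)]
for y in(-7.5,-8,-8.5):
    a=np.radians(y);d=w[:,:2]-[.5,-.331];X=d@[np.cos(a),np.sin(a)];Y=d@[-np.sin(a),np.cos(a)]
    for s in(1,-1):
        k=(s*X>.045)&(s*X<.1)&(abs(Y)<.024);from scipy.optimize import least_squares
        f=lambda p:w[k,2]-(p[0]+abs(Y[k]-p[1]-p[2]*(X[k]-s*.072)))
        q=least_squares(f,[.014,0,0],loss="soft_l1",f_scale=.002);print(y,s,q.x.round(4),q.cost)
```

```text
floor z -0.00042992564148369597 0.0008385616343225634
0.035 3606 {'c': array([ 499.8, -333.6]), 'l': 227.5, 'w': 68.0, 'yaw': -7.75}
0.04 2448 {'c': array([ 499.8, -333.6]), 'l': 227.5, 'w': 68.0, 'yaw': -7.75}
0.044 2336 {'c': array([ 499.8, -333.6]), 'l': 227.5, 'w': 68.0, 'yaw': -7.75}
brass [318  23  58  38 605] {'c': array([ 606.1, -347.9]), 'l': 65.8, 'w': 9.7, 'yaw': 81.83}
white [ 294   37   70   81 3100] {'c': array([ 569.3, -343.5]), 'l': 70.1, 'w': 55.9, 'yaw': -8.2}
white [ 242  154   63   67 2377] {'c': array([ 427.3, -322.6]), 'l': 70.7, 'w': 55.0, 'yaw': -8.03}
white [347 251  64  50 647] {'c': array([ 470.6, -361. ]), 'l': 14.1, 'w': 6.4, 'yaw': -73.45}
-7.5 1 [ 0.0133 -0.0027 -0.0085] 0.0010416222458919059
-7.5 -1 [ 0.0135 -0.0014 -0.0091] 0.000516123235597
-8 1 [ 0.0133 -0.0021  0.0001] 0.000864332472502139
-8 -1 [ 0.0135 -0.002  -0.0009] 0.0005829958421161163
-8.5 1 [ 0.0133 -0.0015  0.0087] 0.0007701293624383879
-8.5 -1 [ 0.0135 -0.0026  0.0074] 0.000702112628440142
```

Request:
arm_command --deltas "0 0 0 -0.976 50; 0 0 0 -0.976 50; 0 0 0 -0.976 50; 0 0 0 -0.976 50; 0 0 0 -0.976 50; 0 0 0 -0.976 50; 0 0 0 -0.976 50; 0 0 0 -0.976 50"

```text
time_s: 1.98
eef_pos: [0.4474, -0.3301, 0.284]
ee_rot: [-2.853, -1.313, 0.001]
wrist_force: [1.0, 0.0, 0.5]
width: 0.0502
gripper_force: 0.0
```

Request:
arm_command --deltas "0 0 0 -0.976 50; 0 0 0 -0.976 50; 0 0 0 -0.976 50; 0 0 0 -0.976 50; 0 0 0 -0.976 50; 0 0 0 -0.976 50; 0 0 0 -0.976 50; 0 0 0 -0.976 50"

```text
time_s: 2.65
eef_pos: [0.4474, -0.3301, 0.284]
ee_rot: [-2.394, -2.033, 0.0]
wrist_force: [0.5, 0.4, -0.8]
width: 0.0498
gripper_force: 0.0
```

Request:
arm_command --deltas "0 0 0 -0.976 50; 0 0 0 -0.976 50; 0 0 0 -0.976 50; 0 0 0 -0.976 50; 0.88 0.6 0 0 50; 0.88 0.6 0 0 50; 0.88 0.6 0 0 50; 0.88 0.6 0 0 50"

```text
time_s: 3.32
eef_pos: [0.5084, -0.2164, 0.284]
ee_rot: [-2.101, -2.335, 0.0]
wrist_force: [-0.0, -0.2, -1.1]
width: 0.0497
gripper_force: 0.0
```

Request:
arm_command --deltas "0.88 0.6 0 0 50; 0.88 0.6 0 0 50; 0.88 0.6 0 0 50; 0 0 0 0 50; 0 0 0 0 50"

```text
time_s: 3.73
eef_pos: [0.5539, -0.1317, 0.2839]
ee_rot: [-2.097, -2.339, 0.001]
wrist_force: [-0.4, -0.7, -0.2]
width: 0.0498
gripper_force: 0.0
```

```bash
cat >> h.py <<'E'
def st():
    from plant import r
    from scipy.spatial.transform import Rotation as R
    s=r.sense(); X=R.from_rotvec(s["ee_rot"]).as_matrix()
    print("t",s["time_s"],"p",(s["eef_pos"]*1000 if hasattr(s["eef_pos"],"shape") else s["eef_pos"]),"psi",np.degrees(np.arctan2(X[1,0],X[0,0])),"tilt",X[2].round(3),"w",s["width"],"F",s["gripper_force"],"wf",np.round(s["wrist_force"],1))
def snap(n,name):
    from plant import r
    c=r.camera(n); np.savez(name+".npz",**c); cv2.imwrite(f"pics/{name}.png",c["color"][:,:,::-1]); return c
def go(p,psi,tx,ty,tz):
    a=np.radians(psi);d=np.array([tx,ty,tz])-p
    print("tool shift mm",d[0]*np.cos(a)+d[1]*np.sin(a),d[0]*np.sin(a)-d[1]*np.cos(a),-d[2])
E
python3 - <<'E'
from h import *
c=snap("wrist","w2");st()
W=cloud(c);H=hsv(c)
m=(abs(W[...,0]-.562)<.09)&(abs(W[...,1]+.0475)<.09)
w=W[m&(W[...,2]>.03)&(W[...,2]<.05)];print(len(w),rect(w[:,:2]))
w=W[m&(W[...,2]>.009)&(W[...,2]<.05)];print(len(w),rect(w[:,:2]))
E
```

```text
t 3.7833 p [ 553.44724307 -132.60569346  283.95613274] psi 96.17674936231163 tilt [-0.    -0.001 -1.   ] w 0.05024436094079582 F 0.0 wf [-0.5 -0.5  0.2]
958 {'c': array([562.8, -49.3]), 'l': 99.9, 'w': 49.0, 'yaw': 73.22}
4886 {'c': array([562.8, -49.2]), 'l': 119.9, 'w': 59.9, 'yaw': 73.24}
```

View pics/w2.png

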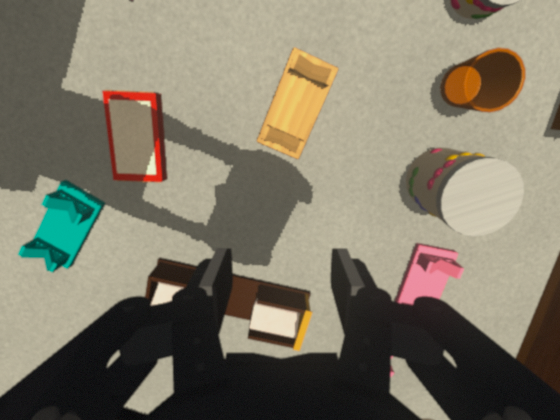

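The wrist view shows the wooden rest at about (298,103), V blocks at both ends; it measures 119.9 × 59.9 mm, so the fit is good. The empty lookalikes stand elsewhere. Next is a look at the candle.

Request:
arm_command --deltas "0.96 0.11 0 0 50; 0.96 0.11 0 0 50; 0.96 0.11 0 0 50; 0.96 0.11 0 0 50; 0.96 0.11 0 0 50; 0.96 0.11 0 0 50; 0.96 0.11 0 0 50; 0.96 0.11 0 0 50"

```text
time_s: 4.45
eef_pos: [0.5551, 0.0994, 0.2842]
ee_rot: [2.101, 2.335, -0.001]
wrist_force: [-0.3, -0.3, 0.5]
width: 0.0499
gripper_force: 0.0
```

Request:
arm_command --deltas "0 0 0 0 50; 0 0 0 0 50"

```text
time_s: 4.62
eef_pos: [0.5552, 0.0995, 0.2841]
ee_rot: [2.098, 2.338, -0.001]
wrist_force: [0.6, -0.3, -0.2]
width: 0.05
gripper_force: 0.0
```

Run:
```python
from h import *
c=snap("wrist","w3");st()
W=cloud(c);H=hsv(c)
w=W[(W[...,2]>.066)&(W[...,2]<.08)&(W[...,1]>.2)];print("box",len(w),rect(w[:,:2]))
b=blob((abs(H[...,0].astype(int)-118)<12)&(H[...,1]>120)&(H[...,2]>30))[0]
v,u=np.nonzero(b[0]);print("blue",b[1],rect(ray(c,np.c_[u,v],.035)[:,:2]))
w=W[b[0]];print(np.nanmin(w,0),np.nanmax(w,0),rect(w[:,:2]))
```

```text
t 4.6667 p [555.25234474  98.71426345 284.15981554] psi 96.13937901254789 tilt [-0. -0. -1.] w 0.049679280020664275 F 0.0 wf [-0.2  0.2 -0.2]
box 13169 {'c': array([548.6, 253.2]), 'l': 244.8, 'w': 45.5, 'yaw': 6.24}
blue [ 278   54   25   74 1707] {'c': array([554.4, 195.5]), 'l': 78.8, 'w': 27.2, 'yaw': -83.84}
[0.5378482  0.15558158 0.03831068] [0.57107093 0.23371334 0.05209431] {'c': array([554.7, 194.8]), 'l': 76.4, 'w': 26.4, 'yaw': -83.14}
```

View pics/w3.png

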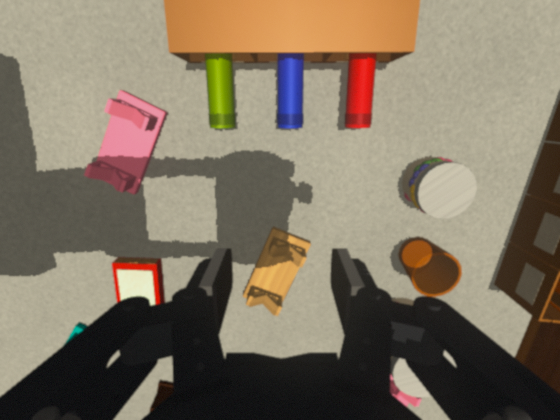

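The blue candle is the middle one, base at about (290,127), emerging from the box at (290,55). Olive is to its left and red to its right, with clear gaps for the fingers.

Request:
arm_command --deltas "1 0.11 0 0 50; 1 0.11 0 0 50; 1 0.11 0 0 50; 0 0 1 0 50; 0 0 1 0 50; 0 0 1 0 50; 0 0 1 0 50; 0 0 1 0 50"

```text
time_s: 5.33
eef_pos: [0.5558, 0.1884, 0.1331]
ee_rot: [2.101, 2.335, 0.0]
wrist_force: [1.2, 0.8, -0.7]
width: 0.0501
gripper_force: 0.0
```

Request:
arm_command --deltas "0 0 1 0 50; 0 0 1 0 50; 0 0 0.7 0 50; 0 0 0.5 0 50; 0 0 0.17 0 50; 0 0 0 0 50; 0 0 0 0 50"

```text
time_s: 5.92
eef_pos: [0.5561, 0.1895, 0.0338]
ee_rot: [2.1, 2.336, 0.001]
wrist_force: [0.0, 1.0, -0.3]
width: 0.05
gripper_force: 0.0
```

```bash
python3 -c "
from h import *
st()"
```

```text
t 5.9167 p [556.05424996 189.54752719  33.79782289] psi 96.10277794183129 tilt [-0.  0. -1.] w 0.0499991800277851 F 0.0 wf [ 0.   1.  -0.3]
```

Request:
arm_command --deltas "0 -0.03 0 0 50; 0 0 0 0 24; 0 0 0 0 24; 0 0 0 0 24; 0 0 0 0 24; 0 0 0 0 24; 0 0 0 0 24; 0 0 0 0 24"

```text
time_s: 6.58
eef_pos: [0.5551, 0.1904, 0.0336]
ee_rot: [2.098, 2.337, 0.001]
wrist_force: [0.9, -4.0, 5.6]
width: 0.0284
gripper_force: 59.0
```

Request:
arm_command --deltas "-0.3 0 0 0 24; -0.6 0 0 0 24; -0.7 0 0 0 24; -0.7 0 0 0 24; -0.7 0 0 0 24; -0.7 0 0 0 24; -0.7 0 0 0 24; -0.27 0 0 0 24"

```text
time_s: 7.25
eef_pos: [0.5696, 0.0487, 0.033]
ee_rot: [-2.1, -2.336, 0.001]
wrist_force: [-0.0, -0.6, -1.0]
width: 0.0284
gripper_force: 59.1
```

Request:
arm_command --deltas "0 0 0 0 24; 0 0 0 0 24; 0 0 -0.5 0 24; 0 0 -0.7 0 24; 0 0 -0.7 0 24; 0 0 -0.7 0 24; 0 0 -0.4 0 24; 0 0 0 0 24"

```text
time_s: 7.92
eef_pos: [0.5706, 0.0524, 0.1256]
ee_rot: [2.095, 2.337, 0.004]
wrist_force: [0.2, 0.6, -1.2]
width: 0.0283
gripper_force: 59.3
```

Run:
```python
from h import *
st()
for n in("top","wrist"):
    c=snap(n,n+"4");H=hsv(c);W=cloud(c)
    b=blob((abs(H[...,0].astype(int)-118)<12)&(H[...,1]>120)&(H[...,2]>30))[0]
    w=W[b[0]];print(n,b[1],rect(ray(c,np.argwhere(b[0])[:,::-1],.125)[:,:2]),np.nanmin(w,0).round(3),np.nanmax(w,0).round(3))
    q=w[np.argsort(w[:,1])];print([q[i:i+len(q)//6].mean(0).round(4).tolist() for i in range(0,len(q)-3,len(q)//6)])
```

```text
t 7.9167 p [570.62408609  52.38692023 125.59457603] psi 96.2501003792296 tilt [-0.     0.004 -1.   ] w 0.028320771774020193 F 59.259817600250244 wf [ 0.2  0.6 -1.2]
top [242 194  18  10 133] {'c': array([562. , 120.4]), 'l': 44.8, 'w': 24.0, 'yaw': 88.18} [0.539 0.091 0.128] [0.573 0.141 0.308]
[[0.5586, 0.1032, 0.1464], [0.5626, 0.1116, 0.1392], [0.5603, 0.1185, 0.1381], [0.5624, 0.125, 0.1387], [0.5599, 0.1312, 0.138], [0.5575, 0.1372, 0.1385]]
wrist [  241     0    82   359 24963] {'c': array([566.3,  86.8]), 'l': 156.1, 'w': 30.3, 'yaw': -83.77} [ 0.544 -0.051  0.01 ] [0.587 0.165 0.182]
[[0.571, 0.0407, 0.1367], [0.568, 0.0714, 0.1372], [0.5651, 0.0975, 0.1366], [0.5629, 0.1194, 0.1365], [0.5608, 0.1381, 0.1364], [nan, nan, nan]]
```

View pics/wrist4.png

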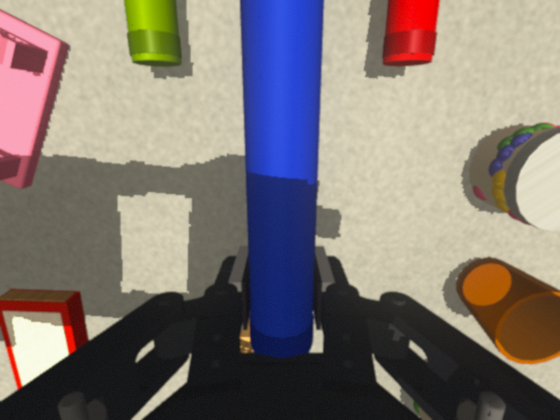

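Request:
arm_command --deltas "0 0 0 0.96 24; 0 0 0 0.96 24; 0 0 0 0.96 24; 0 0 0 0.96 24; 0 0 0 0.96 24; 0 0 0 0.96 24; 0 0 0 0 24"

```text
time_s: 8.6
eef_pos: [0.5688, 0.0516, 0.1218]
ee_rot: [-2.525, -1.867, 0.003]
wrist_force: [-0.4, 0.6, -2.3]
width: 0.0282
gripper_force: 59.3
```

Request:
arm_command --deltas "-0.5 0.07 0 0 24; -0.9 0.12 0 0 24; -0.93 0.12 0 0 24; -0.93 0.12 0 0 24; -0.93 0.12 0 0 24; -0.93 0.12 0 0 24; -0.45 0.06 0 0 24; 0 0 0 0 24"

```text
time_s: 9.27
eef_pos: [0.5415, -0.1172, 0.1225]
ee_rot: [-2.523, -1.871, 0.001]
wrist_force: [-0.0, -0.0, -1.7]
width: 0.0285
gripper_force: 59.2
```

Run:
```python
from h import *
st()
c=snap("wrist","w5");H=hsv(c);W=cloud(c)
b=blob((abs(H[...,0].astype(int)-118)<12)&(H[...,1]>120)&(H[...,2]>30)&(W[...,2]>.11)&(W[...,2]<.15))[0]
w=W[b[0]];print(b[1],rect(w[:,:2]))
c=snap("top","t5");H=hsv(c);W=cloud(c)
b=blob((abs(H[...,0].astype(int)-118)<12)&(H[...,1]>120)&(H[...,2]>30))[0]
p=ray(c,np.argwhere(b[0])[:,::-1],.127)[:,:2];a=np.radians(73.2);X=(p-[.5628,-.0493])@[np.cos(a),np.sin(a)];print(b[1],rect(p),"rest x of wick",X.max())
```

```text
t 9.2667 p [ 541.50702146 -117.22985337  122.45655121] psi 73.10741233379501 tilt [-0.    -0.001 -1.   ] w 0.02845809323863463 F 59.23715651035309 wf [-0.  -0.  -1.7]
[  241     0    82   358 24817] {'c': array([553.2, -79.6]), 'l': 145.1, 'w': 30.4, 'yaw': 72.69}
[284 186  25  13 208] {'c': array([576.8,   0.6]), 'l': 63.5, 'w': 24.9, 'yaw': 71.95} rest x of wick 0.08360810835085893
```

Request:
arm_command --deltas "0.13 0.03 0.5 0 24; 0 0 0.7 0 24; 0 0 0.5 0 24; 0 0 0.3 0 24; 0 0 0 0 24; 0 0 0 0 24"

```text
time_s: 9.87
eef_pos: [0.5441, -0.1108, 0.0631]
ee_rot: [-2.521, -1.873, 0.001]
wrist_force: [0.9, -0.4, -0.2]
width: 0.0284
gripper_force: 59.3
```

Request:
arm_command --deltas "-0.1 0 0.2 0 24; 0 0 0.2 0 24; 0 0 0.1 0 24; 0 0 0.05 0 24; 0 0 0 0 24; 0 0 0 0 24"

```text
time_s: 10.37
eef_pos: [0.5432, -0.1146, 0.0467]
ee_rot: [-2.523, -1.871, 0.0]
wrist_force: [0.7, 0.2, -0.9]
width: 0.0281
gripper_force: 59.3
```

Run:
```python
from h import *
st()
```

```text
t 10.3667 p [ 543.19967214 -114.58043456   46.71188455] psi 73.12843623593719 tilt [ 0. -0. -1.] w 0.02814438185157735 F 59.25196409225464 wf [ 0.7  0.2 -0.9]
```

Request:
arm_command --deltas "0 0 0.04 0 24; 0 0 0.03 0 24; 0 0 0 0 24; 0 0 0 0 24"

```text
time_s: 10.7
eef_pos: [0.5433, -0.1146, 0.0447]
ee_rot: [2.523, 1.872, 0.0]
wrist_force: [1.4, -0.2, -0.8]
width: 0.0281
gripper_force: 59.3
```

Request:
arm_command --deltas "0 0 0.03 0 24; 0 0 0 0 24; 0 0 0 0 24"

```text
time_s: 10.95
eef_pos: [0.5435, -0.1147, 0.0441]
ee_rot: [2.523, 1.871, 0.001]
wrist_force: [-1.1, -1.4, 6.8]
width: 0.0282
gripper_force: 60.2
```

Request:
arm_command --deltas "0 0 0 0 34; 0 0 0 0 40; 0 0 0 0 50; 0 0 0 0 50; 0 0 0 0 50; 0 0 0 0 50; 0 0 0 0 50; 0 0 0 0 50"

```text
time_s: 11.62
eef_pos: [0.5432, -0.1145, 0.0437]
ee_rot: [-2.523, -1.872, 0.0]
wrist_force: [0.8, -0.6, -0.3]
width: 0.0499
gripper_force: 0.0
```

Request:
arm_command --deltas "0 0 -0.5 0 50; 0 0 -1 0 50; 0 0 -1 0 50; 0 0 -1 0 50; 0 0 -1 0 50; 0 0 -1 0 50; 0 0 -0.5 0 50; 0 0 0 0 50"

```text
time_s: 12.28
eef_pos: [0.5447, -0.115, 0.2273]
ee_rot: [2.519, 1.869, 0.005]
wrist_force: [1.2, 0.8, 0.8]
width: 0.0499
gripper_force: 0.0
```

Run:
```python
from h import *
st()
c=snap("wrist","w6");H=hsv(c);W=cloud(c)
b=blob((abs(H[...,0].astype(int)-118)<14)&(H[...,1]>100)&(H[...,2]>30))[0]
def f(c,b):
    p=ray(c,np.argwhere(b[0])[:,::-1],.045)[:,:2];a=np.radians(73.2);d=p-[.5628,-.0493];X=d@[np.cos(a),np.sin(a)];Y=d@[-np.sin(a),np.cos(a)];print(b[1],rect(p),"rest x",X.min(),X.max(),"y mid",(Y[X<.06].min()+Y[X<.06].max())/2)
f(c,b); w=W[b[0]];print(np.nanpercentile(w[:,2],[2,50,98]))
c=snap("top","t6");H=hsv(c)
f(c,blob((abs(H[...,0].astype(int)-118)<14)&(H[...,1]>100)&(H[...,2]>30))[0])
```

```text
t 12.2833 p [ 544.70810684 -114.97500109  227.30700064] psi 73.13856498434374 tilt [-0.     0.006 -1.   ] w 0.04992355586094361 F 0.0 wf [1.2 0.8 0.8]
[ 264   15   30  208 5679] {'c': array([559.7, -58.6]), 'l': 194.7, 'w': 27.7, 'yaw': 73.22} rest x -0.10716916409717586 0.08754696673766794 y mid 0.00021097085646047415
[0.05082151 0.05767625 0.0604691 ]
[285 191  20  12 167] {'c': array([579.7,   6. ]), 'l': 54.8, 'w': 25.3, 'yaw': 73.97} rest x 0.03035866162158112 0.08529487335855543 y mid -0.00046890555164670264
```

View pics/w6.png

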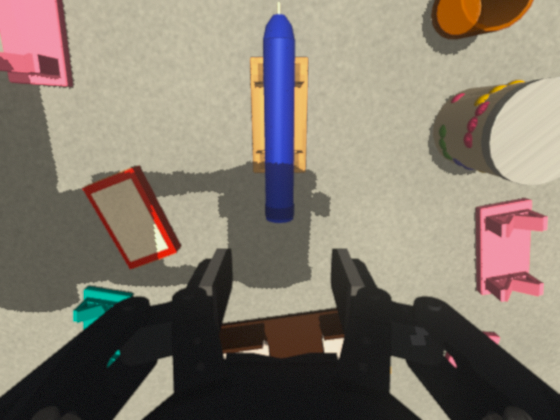

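Request:
arm_command --deltas "0.76 -0.02 0 0 50; 0.76 -0.02 0 0 50; 0.75 -0.02 0 0 50; 0 0 1 0 50; 0 0 1 0 50; 0 0 1 0 50; 0 0 1 0 50; 0 0 0.6 0 50"

```text
time_s: 13.05
eef_pos: [0.559, -0.0483, 0.0815]
ee_rot: [-2.52, -1.87, 0.006]
wrist_force: [-0.7, 1.0, -0.4]
width: 0.0501
gripper_force: 0.0
```

Request:
arm_command --deltas "0 0 0 0 50; 0 0 0 0 50"

```text
time_s: 13.22
eef_pos: [0.5601, -0.0487, 0.0844]
ee_rot: [-2.521, -1.87, 0.004]
wrist_force: [0.3, 0.5, 0.9]
width: 0.0497
gripper_force: 0.0
```

Run:
```python
from h import *
st()
c=dict(np.load("w6.npz"));a=np.radians(73.2)
I=c["color"][:30,262:292].astype(int)
m=(I[...,0]>200)&(I[...,2]<200);v,u=np.nonzero(m);print(len(v),v.min() if len(v) else 0)
for uv in([278,2],[279,14],[280,222]): print(uv,((ray(c,[uv],.045)[:,:2]-[.5628,-.0493])@[np.cos(a),np.sin(a)]))
```

```text
t 13.2167 p [560.11940295 -48.65136307  84.3589908 ] psi 73.13417489087082 tilt [-0.    -0.004 -1.   ] w 0.04971332893430123 F 0.0 wf [0.3 0.5 0.9]
40 2
[278, 2] [0.09752574]
[279, 14] [0.08832056]
[280, 222] [-0.10716253]
```

Request:
arm_command --deltas "0 0.08 0.5 0 50; 0 0 0.5 0 50; 0 0 0.3 0 50; 0 0 0.06 0 50; 0 0 0 0 50; 0 0 0 0 50"

```text
time_s: 13.72
eef_pos: [0.5639, -0.0496, 0.0458]
ee_rot: [2.523, 1.871, 0.001]
wrist_force: [-0.1, 0.5, 0.2]
width: 0.0501
gripper_force: 0.0
```

Request:
arm_command --deltas "0 -0.04 0.07 0 50; 0 0 0 0 50; 0 0 0 0 40; 0 0 0 0 34; 0 0 0 0 24; 0 0 0 0 24; 0 0 0 0 24; 0 0 0 0 24"

```text
time_s: 14.38
eef_pos: [0.5632, -0.0494, 0.0433]
ee_rot: [2.522, 1.871, 0.002]
wrist_force: [2.3, -1.1, 5.5]
width: 0.0286
gripper_force: 58.7
```

Run:
```python
from h import *
st()
```

```text
t 14.3833 p [563.22492559 -49.38363797  43.28226485] psi 73.13384088733791 tilt [ 0.     0.002 -1.   ] w 0.028629315454659767 F 58.71758043766022 wf [ 2.3 -1.1  5.5]
```

Request:
arm_command --deltas "0 0 -0.3 0 24; 0 0 -0.6 0 24; 0 0 -0.8 0 24; 0 0 -0.8 0 24; 0 0 -0.7 0 24; 0 0 -0.4 0 24; 0 0 0 0 24; 0 0 0 0.78 24"

```text
time_s: 15.05
eef_pos: [0.5624, -0.0491, 0.1515]
ee_rot: [2.572, 1.803, 0.001]
wrist_force: [0.7, 0.1, -1.5]
width: 0.0283
gripper_force: 59.2
```

Request:
arm_command --deltas "0 0 0 0.975 24; 0 0 0 0.975 24; 0 0 0 0.975 24; 0 0 0 0.975 24; 0 0 0 0.975 24; 0 0 0 0.975 24; 0 0 0 0.975 24; 0 0 0 0.975 24"

```text
time_s: 15.72
eef_pos: [0.5617, -0.049, 0.15]
ee_rot: [-2.964, -1.039, 0.002]
wrist_force: [0.4, -0.4, -0.9]
width: 0.0283
gripper_force: 59.3
```

Request:
arm_command --deltas "0 0 0 0.975 24; 0 0 0 0.975 24; 0 0 0 0.975 24; 0 0 0 0.975 24; 0 0 0 0.975 24; 0 0 0 0.975 24; 0 0 0 0.975 24; 0 0 0 0.975 24"

```text
time_s: 16.38
eef_pos: [0.5617, -0.049, 0.15]
ee_rot: [-3.135, -0.203, 0.003]
wrist_force: [0.2, -0.0, -1.5]
width: 0.028
gripper_force: 59.3
```

Request:
arm_command --deltas "0 0 0 0.975 24; 0 0 0 0.975 24; 0 0 0 0.975 24; 0 0 0 0.975 24; 0 0 0 0 24; 0 0 0 0 24"

```text
time_s: 16.88
eef_pos: [0.5619, -0.0491, 0.1503]
ee_rot: [-3.134, 0.215, 0.002]
wrist_force: [0.0, -1.4, -1.3]
width: 0.0286
gripper_force: 59.3
```

Run:
```python
from h import *
st()
c=snap("top","t7");H=hsv(c)
b=blob((abs(H[...,0].astype(int)-118)<14)&(H[...,1]>100)&(H[...,2]>30))[0];print(b[1],b[2])
```

```text
t 16.8833 p [561.90369041 -49.08006403 150.2531226 ] psi -7.866759431275119 tilt [-0.001 -0.    -1.   ] w 0.02858702469021521 F 59.28094804286957 wf [ 0.  -1.4 -1.3]
[309 202   9   9  69] [313.17391304 206.42028986]
```

Request:
arm_command --deltas "-0.06 0.5 0 0 24; -0.06 0.95 0 0 24; -0.06 0.95 0 0 24; -0.06 0.95 0 0 24; -0.06 0.95 0 0 24; -0.06 0.95 0 0 24; -0.06 0.95 0 0 24; -0.06 0.95 0 0 24"

```text
time_s: 17.6
eef_pos: [0.5177, -0.2609, 0.1506]
ee_rot: [-3.134, 0.215, 0.001]
wrist_force: [0.8, -1.1, -1.0]
width: 0.0282
gripper_force: 59.3
```

Request:
arm_command --deltas "-0.06 0.95 0 0 24; -0.06 0.95 0 0 24; -0.06 0.6 0 0 24; 0 0 0 0 24; 0 0 0 0 24; 0 0 0 0 24"

```text
time_s: 18.1
eef_pos: [0.5024, -0.3324, 0.1505]
ee_rot: [-3.133, 0.217, 0.001]
wrist_force: [0.4, 0.6, -0.5]
width: 0.0284
gripper_force: 59.4
```

Run:
```python
from h import *
st()
c=snap("wrist","w8");W=cloud(c);H=hsv(c)
m=(W[...,2]>.04)&(W[...,2]<.056)&(abs(W[...,1]+.333)<.09)&(abs(W[...,0]-.5)<.16)
w=W[m];print(len(w),rect(w[:,:2]))
b=blob((abs(H[...,0].astype(int)-118)<14)&(H[...,1]>100)&(H[...,2]>30)&(W[...,2]>.1))[0];w=W[b[0]];print(b[1],rect(w[:,:2]),np.nanpercentile(w[:,2],[2,98]))
p=ray(c,np.argwhere(b[0])[:,::-1],.152)[:,:2];print(rect(p))
```

```text
t 18.1 p [ 502.41704278 -332.44326417  150.5380966 ] psi -7.9300930141673485 tilt [-0.001 -0.001 -1.   ] w 0.028442873571005493 F 59.365904331207275 wf [ 0.4  0.6 -0.5]
3384 {'c': array([ 500., -334.]), 'l': 226.8, 'w': 68.1, 'yaw': -7.62}
[  244    77    76   283 18213] {'c': array([ 527.6, -335.1]), 'l': 122.0, 'w': 29.9, 'yaw': -7.43} [0.1564256  0.16748081]
{'c': array([ 523.5, -334.3]), 'l': 131.2, 'w': 30.8, 'yaw': -7.53}
```

View pics/w8.png

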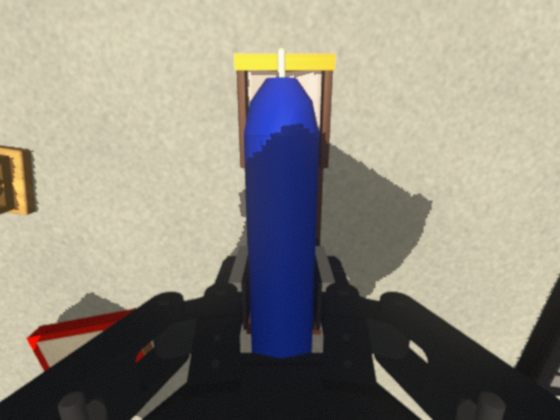

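The view shows the candle over the tray along the groove, wick tip at about (281,49). The brass end wall spans (235–335, 54–70).

Run:
```python
from h import *
c=dict(np.load("w8.npz"));W=cloud(c);a=np.radians(-8);ex=[np.cos(a),np.sin(a)];ey=[-np.sin(a),np.cos(a)]
O=np.array([.499,-.333])
def X(uv,h): d=ray(c,[uv],h)[0,:2]-O; return np.round([d@ex*1000,d@ey*1000],1)
print("wick",X([281.5,48.5],.152))
print("brass outer",X([285,53.5],.05),"inner",X([262,70],.05),"L",X([234,62],.05),"R",X([335.5,62],.05))
H=hsv(c)
for u in(245,325): 
    col=[(v,H[v,u].tolist(),round(float(W[v,u,2])*1000)) for v in range(50,76,2)];print(u,col)
print("TCP",((np.array([.50242,-.33244])-O)@ex,(np.array([.50242,-.33244])-O)@ey))
```

```text
wick [99.7  1.9]
brass outer [114.   -0.4] inner [103.8  15.2] L [108.7  34. ] R [108.8 -34.5]
245 [(50, [24, 41, 218], -1), (52, [25, 52, 221], -1), (54, [27, 138, 245], 51), (56, [28, 176, 249], 50), (58, [28, 176, 249], 50), (60, [28, 175, 249], 51), (62, [28, 176, 249], 50), (64, [28, 177, 249], 51), (66, [28, 176, 249], 51), (68, [28, 178, 247], 51), (70, [24, 162, 170], 49), (72, [15, 89, 80], 49), (74, [14, 90, 79], 49)]
325 [(50, [23, 42, 212], 1), (52, [22, 56, 215], -2), (54, [24, 149, 245], 52), (56, [25, 187, 250], 51), (58, [26, 184, 249], 51), (60, [26, 185, 249], 50), (62, [26, 186, 249], 52), (64, [26, 186, 249], 50), (66, [26, 185, 249], 49), (68, [26, 185, 248], 51), (70, [19, 159, 191], 51), (72, [13, 111, 136], 50), (74, [12, 109, 138], 50)]
TCP (np.float64(0.0033087798585585125), np.float64(0.001030522123778705))
```

Request:
arm_command --deltas "-0.055 0.05 0.3 0.06 24; 0 0 0.7 0 24; 0 0 0.8 0 24; 0 0 0.7 0 24; 0 0 0.5 0 24; 0 0 0.3 0 24; 0 0 0 0 24; 0 0 0 0 24"

```text
time_s: 18.82
eef_pos: [0.5008, -0.334, 0.0517]
ee_rot: [-3.133, 0.224, 0.001]
wrist_force: [0.1, 0.3, -0.5]
width: 0.0284
gripper_force: 59.4
```

Run:
```python
from h import *
st()
```

```text
t 18.8167 p [ 500.79045632 -334.00394549   51.70265599] psi -8.194077433764052 tilt [-0. -0. -1.] w 0.028357027162518686 F 59.37835335731506 wf [ 0.1  0.3 -0.5]
```

Request:
arm_command --deltas "0 -0.02 0.25 0 24; 0 0 0.2 0 24; 0 0 0.1 0 24; 0 0 0 0 24; 0 0 0 0 24"

```text
time_s: 19.23
eef_pos: [0.5008, -0.3338, 0.0353]
ee_rot: [-3.133, 0.225, 0.0]
wrist_force: [-0.3, 0.9, -1.5]
width: 0.029
gripper_force: 59.4
```

Request:
arm_command --deltas "0 0 0.04 0 24; 0 0 0.03 0 24; 0 0 0 0 24; 0 0 0 0 24"

```text
time_s: 19.57
eef_pos: [0.501, -0.334, 0.0335]
ee_rot: [3.133, -0.225, 0.001]
wrist_force: [-1.1, -1.1, 3.0]
width: 0.0281
gripper_force: 59.8
```

Request:
arm_command --deltas "0 0 0.02 0 24; 0 0 0 0 24; 0 0 0 0 24; 0 0 0 0 24; 0 0 0 0 24"

```text
time_s: 19.98
eef_pos: [0.501, -0.3341, 0.0333]
ee_rot: [3.133, -0.225, 0.001]
wrist_force: [-2.6, 0.3, 12.2]
width: 0.0283
gripper_force: 61.0
```

Run:
```python
from h import *
st()
c=snap("wrist","w9")
```

```text
t 19.9833 p [ 500.98636389 -334.10528298   33.33385181] psi -8.221195318724659 tilt [ 0.001  0.001 -1.   ] w 0.028250428349793785 F 60.99061131477356 wf [-2.6  0.3 12.2]
```

View pics/w9.png

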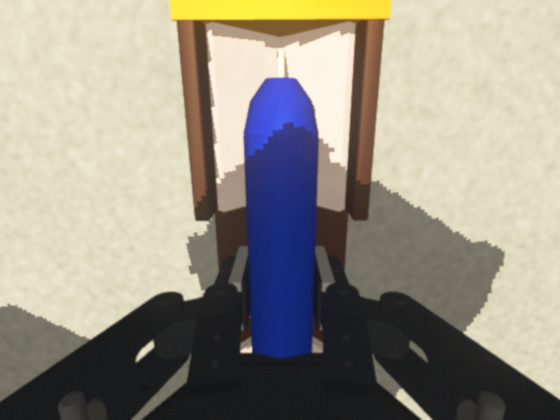

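The candle lies in the groove, wick tip at (281,49), with a small gap to the brass wall, which meets the groove at about (280,37).

Run:
```python
from h import *
c=dict(np.load("w9.npz"));a=np.radians(-8);ex=[np.cos(a),np.sin(a)];ey=[-np.sin(a),np.cos(a)];O=np.array([.499,-.333])
for n,uv,h in(("wick",[281.5,48.5],.035),("wall foot",[280,37],.014),("wall top",[280,19.5],.05),("wallL gap",[202,214],.05),("wallR",[361,214],.05),("R gapend",[361,218],.05)):
    d=ray(c,[uv],h)[0,:2]-O;print(n,np.round([d@ex*1000,d@ey*1000],1))
```

```text
wick [98.5 -0.4]
wall foot [1.065e+02 1.000e-01]
wall top [104.1   0. ]
wallL gap [39.9 29.6]
wallR [ 39.6 -30. ]
R gapend [ 38.  -30.1]
```

Request:
arm_command --deltas "0 0 -0.02 0 24; 0 0 0 0 24; 0 0 0 0 34; 0 0 0 0 42; 0 0 0 0 50; 0 0 0 0 50; 0 0 0 0 50; 0 0 0 0 50"

```text
time_s: 20.7
eef_pos: [0.5008, -0.3338, 0.0331]
ee_rot: [-3.133, 0.225, 0.0]
wrist_force: [0.3, 0.6, 0.0]
width: 0.0502
gripper_force: 0.0
```

Request:
arm_command --deltas "0 0 -0.3 0 50; 0 0 -0.7 0 50; 0 0 -1 0 50; 0 0 -1 0 50; 0 0 -1 0 50; 0 0 -1 0 50; 0 0 -1 0 50; 0 0 -1 0 50"

```text
time_s: 21.37
eef_pos: [0.5005, -0.3335, 0.2455]
ee_rot: [3.133, -0.225, 0.001]
wrist_force: [1.6, -0.2, 0.9]
width: 0.0498
gripper_force: 0.0
```

Request:
arm_command --deltas "-1 0 0 0 50; -1 0 0 0 50; -1 0 0 0 50; 0 0 0 0 50; 0 0 0 0 50; 0 0 0 0 50"

```text
time_s: 21.87
eef_pos: [0.412, -0.3212, 0.2439]
ee_rot: [3.133, -0.226, 0.002]
wrist_force: [0.1, -0.8, -0.3]
width: 0.0498
gripper_force: 0.0
```

Run:
```python
from h import *
c=snap("wrist","w10");st();W=cloud(c);H=hsv(c)
b=blob((abs(H[...,0].astype(int)-118)<14)&(H[...,1]>100)&(H[...,2]>30))[0];w=W[b[0]]
p=ray(c,np.argwhere(b[0])[:,::-1],.035)[:,:2];print(b[1],rect(p),np.nanpercentile(w[:,2],[2,50,98]))
```

```text
t 21.9167 p [ 412.35866989 -321.19280543  243.65651533] psi -8.223093553890228 tilt [ 0.001  0.    -1.   ] w 0.049750226973414725 F 0.0 wf [-0.5 -0.2  0. ]
[ 267    0   29  196 5137] {'c': array([ 489.6, -331.7]), 'l': 191.6, 'w': 28.7, 'yaw': -7.83} [0.03971677 0.04763263 0.05059414]
```

View pics/w10.png

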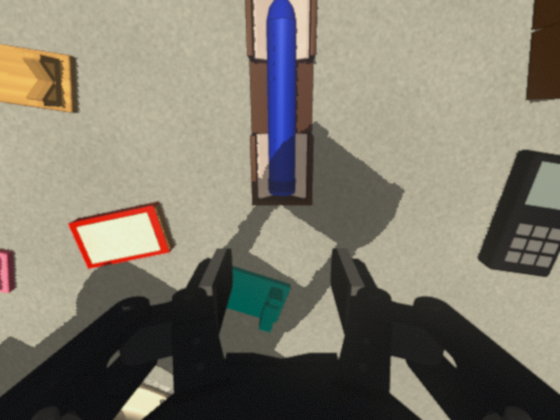

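The picture shows the candle in the groove between rows 0 and 195, wick towards the brass end. Its top is at 50 mm, so it is seated, and the gripper is well clear.

```bash
python3 -c "
from plant import r
print(r.sign_off())"
```

```text
the job is handed in; nothing more can be done
None
```

I laid the blue candle in the wooden rest and let go of it, then took hold of it afresh, settled it in the tray's groove with the wick towards the brass end, released it and handed the job in; no verdict came back.

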